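# Lock the ring-soldering head into the bench's bayonet mount

## Robot

A 6-joint arm with a two-finger parallel gripper is mounted at the origin on the work surface. World frame = base frame: x ahead of the robot, y to its left, z up, the work surface at z = 0. Lengths are in m, angles in rad, forces in N, time in s.
With the tool pointing down it reaches from about 0.425 to 0.925 m from the base axis. Payload 12.5 kg.
Tool frame: the origin (TCP) lies on the centre line of the jaws, within the pads' length; the fingertips stand 8 mm ahead of it and the grasp point (between the pads) lies 11 mm behind it (tips_ahead is the distance from the TCP to the fingertips, in m); z points along the fingers, y is the line along which they close (so a half turn about z gives the same grasp; the last joint's range is limited). The gripper opens to 85 mm and grips with 20 to 120 N. Pads are 22 mm wide; open, the fingers measure 114 mm over their backs; the gripper's body (76 mm by 85 mm) begins 54 mm behind the grasp point. The pads swing forward as they close: fully open they stand 13 mm farther back than shut.
Start: joints at [-1.223, 0.491, 1.559, -0, 1.092, -0.106], TCP at [0.274, -0.562, 0.239] pointing down, gripper open.
Joint ranges: [-3.1, 3.1], [-0.84, 2.19], [0.05, 2.79], [-1.13, 4.28], [0.06, 2.93], [-2.69, 2.69]. Speed limits (rad/s): [2.22, 2.22, 2.79, 3.14, 3.14, 3.14].

## Interface

Orientations are given as a rotation vector (axis times angle).
In Python, from workcell import * gives the robot as it stands. Calls block until the motion is done:
- movep(position, orientation): joint-space move of the TCP to a pose.
- move_l(position, velocity=0.15, rot=None, guard=None): straight line of the TCP; rot=None keeps the orientation; velocity is the mean speed in m/s. With guard (N) it stops when the force on the tool has changed by that much, and returns True; else False.
- move_j(angles): joint-space move.
- open_jaws() and close_gripper(grip_force=None): open the fingers fully, or close them until they stop; grip_force is the grip in N (None keeps the last).
- wait(seconds).
- solve_ik(position, orientation): joint angles nearest the present ones, or None.
- capture(name): name is "scene" or "top" or "wrist"; returns a dict with "pixels" (480x640x3 uint8, red, green, blue), "mtx" (3x3 intrinsics, pixels), "view" (4x4, takes a point from world to camera coordinates). Camera axes: x right, y up, looking along -z (the intrinsics and any distortion apply to the point x, -y, -z); pixel columns grow to the right and rows downward; lengths in m; the calibration is good to about 2 mm. A picture is of the moment at which its call begins. There is no depth.
A pose or a line that the arm cannot do raises Unreachable and nothing moves.
- hand_in(): hands the job in; it is judged then, once.
Readings, each from a call of its own:
- read_t(): time.
- read_qpos(): joint angles.
- read_qvel(): joint speeds.
- read_effort(): joint torques, N m.
- read_eef_pos(): TCP position.
- read_orientation(): TCP orientation.
- read_contact_force(): force on the tool from outside, world axes, zero at the start.
- read_wrist_torque(): the same for the moment, N m.
- read_grip_width(): finger opening in m.
- read_grasp_force(): force on a finger pad.
Only numpy, scipy, OpenCV 4.12 (cv2) and the standard library are available. Lean on these libraries where they do the work, as an engineer would, in place of code of your own. Each camera call takes 0.05 s, during which the arm holds its last target. There are 200 camera calls.

## Task

Lift the ring-soldering head out of its wooden rest and lower its stem into the steel bayonet mount, feeling for the two slots so that both side pins go down to the sill; then turn it clockwise (seen from above) until the pins drop into their locking notches and the white disc sits flush on the mount's rim, and let go. Do it gently, by feel, never forcing the head against the mount, and leave the pick, the torch and the dish as they are.

Things in the scene. Friction and masses are not known exactly. Their poses are not given: they have to be found in the camera images.
- head_bar (a point): Ring-soldering head, 0.2 to 0.4 kg, 97 mm tall, same after half a turn. This point: centre of its upright steel grip bar, 40 mm long (x), 14 mm thick (y, grasp across this), 50 mm tall; z up. Under the bar a white ceramic disc, 66 mm across, 6 mm thick, its underside 31 mm below the point; under that the stem, ending 72 mm below the point.
- head_pins (a point): On the head's axis, 56.5 mm below head_bar, axes as head_bar's: the middle of the two square side pins, 6 mm wide and 7 mm high, that stick out of the stem along +x and -x (in line with the bar's length) to 22.5 mm from the axis. Their undersides are 60 mm below head_bar. The stem is round, 28 mm in diameter; its lowest 8 mm taper to 16 mm.
- mount: Bench mount, fixed. Origin: centre of its underside, on the bench; z up. A dark steel foot 120 mm (x) by 100 mm (y), 14 mm high, with an upright steel bayonet collar over the origin, 48 mm across, bore 30 mm. The contact is hard, without a spring: 5 to 10 N is plenty, more than 50 N between the mount and anything is forcing it. The collar stays put at such loads.
- mount_rim (a point): The middle of the collar's mouth, 74 mm above the bench, axes as the mount's. Two opposite slots in the rim, 10 mm wide, open at the top, take the pins. The collar's angle is NOT measured: the line through the slots lies anywhere within 0.5 rad (29 degrees) either way of the mount's x axis. With the pins on top of the rim, head_bar is 134 mm above the bench.
- mount_sill (a point): On the mount's axis at the sill, 52 mm above the bench, where the slots end (head_bar then 112 mm up). From each slot a 12 mm high channel runs clockwise, seen from above, under the rim, past a notch in the sill, 10 mm wide and 8 mm deep. The notch's middle is 0.62 to 1.0 rad (35 to 57 degrees) from the slot: not measured, feel for it. Locked, the disc lies on the rim, head_bar 105 mm up.
- rest: The wooden rest, fixed: a block 100 x 100 x 50 mm with a wide bore (52 mm) in the middle, in which the head's stem stands at the start, its disc lying on the block's top. Origin: centre of its underside; z up.
- pick: A solder pick, bystander: a 170 mm hand tool with a wooden handle, lying on the bench along its own x. Origin: under its middle.
- torch_mid (a point): A small hand torch, bystander: standing upright, 154 mm tall, 52 mm across its foot. The point is on its axis 70 mm above the bench.
- dish_mid (a point): A small white dish, bystander: 70 mm across, 30 mm high. The point is at its middle, 15 mm above the bench.
Mind the look-alikes: they are no part of the job. What is shaped like the part that bears head_bar but blue or purple is not meant.

How it is judged:
On the way:
1. the head hangs with both pins down in the slots, on the sill, not yet locked (horizontal distance between head_bar and mount below 0.008 m and z of head_bar in the frame of mount between 0.1085 and 0.1175 m and angle between head_bar's own z axis and vertical below 0.2 rad), for 0.1 s.
At the end, for the whole second after the job is handed in: The head stands released in the mount with its pins dropped into the locking notches and the disc flush on the rim: head_bar 100 to 108 mm above the mount's underside, within 6 mm of its axis, upright within 0.05 rad; pick, torch and dish within 30 mm of where they were (horizontal distance between head_bar and mount below 0.006 m and z of head_bar in the frame of mount between 0.1 and 0.108 m and angle between head_bar's own z axis and vertical below 0.05 rad and distance of each of pick, torch_mid, dish_mid from where it was at the start of the episode below 0.03 m); the robot touches nothing.
It fails at once if the head or the robot is forced against the mount (more than 50 N) (contact force between mount and anything else above 50 N).
It fails at once if the pick, torch or dish is pushed more than 30 mm or the torch knocked over (distance of any of pick, torch_mid, dish_mid from where it was at the start of the episode above 0.03 m or angle between torch_mid's own z axis and vertical above 0.5 rad).
It also fails if it takes over 72 s, if anything falls off the work surface, if the arm or the gripper's body presses on something with over 40 N, if the wrist force passes 120 N, or if a joint passes its speed limit or range.

## Working session

There is one attempt and no reset: what is moved stays moved. The work goes in short steps, each a Python script; the robot and the scene stay as the last script left them, time stands still between calls to the robot, and variables do not carry over. Pictures are saved under pics/ and viewed, at most 10 in all, crops included, and the job is handed in when it is done.

```bash
mkdir -p pics; ls
cat > h.py <<'E'
from workcell import *
import numpy as np, cv2, pickle
def snap(cam,name):
    c=capture(cam); cv2.imwrite(f'pics/{name}.png',c['pixels'][:,:,::-1]); pickle.dump(c,open(f'pics/{name}.pkl','wb')); return c
def ray(c,u,v):
    k=np.linalg.inv(np.array(c['mtx']))@[u,v,1]; V=np.array(c['view']); R=V[:3,:3]
    d=R.T@np.array([k[0],-k[1],-k[2]]); return -R.T@V[:3,3], d/np.linalg.norm(d)
def onz(c,u,v,z):
    o,d=ray(c,u,v); return o+d*(z-o[2])/d[2]
def tri(rs):
    A=sum(np.eye(3)-np.outer(d,d) for o,d in rs); b=sum((np.eye(3)-np.outer(d,d))@o for o,d in rs); return np.linalg.solve(A,b)
def proj(c,p):
    V=np.array(c['view']); q=V[:3,:3]@p+V[:3,3]; k=np.array(c['mtx'])@[q[0],-q[1],-q[2]]; return k[:2]/k[2]
E
python3 - <<'E'
from h import *
a=snap('scene','s0');b=snap('top','t0');print([k for k in a]);print(a['view'],b['view'],a['mtx'],read_t(),read_orientation())
E
```

```text
pics
['pixels', 'mtx', 'view']
[[ 0.71040287  0.70377945  0.00471678 -0.45037195]
 [-0.41317831  0.41162265  0.81231182  0.16328241]
 [ 0.56974683 -0.57901752  0.58320431 -1.49180795]
 [ 0.          0.          0.          1.        ]] [[-0.02244459 -0.99970543 -0.00923495  0.03752026]
 [ 0.99418907 -0.0232916   0.105098   -0.64550501]
 [-0.10528214 -0.0068224   0.99441899 -1.0705862 ]
 [ 0.          0.          0.          1.        ]] [[620.67654066   0.         311.78274359]
 [  0.         620.67654066 254.60825715]
 [  0.           0.           1.        ]] 0.1 [-3.06010499e+00 -7.06487968e-01  1.74630489e-04]
```

View pics/s0.png

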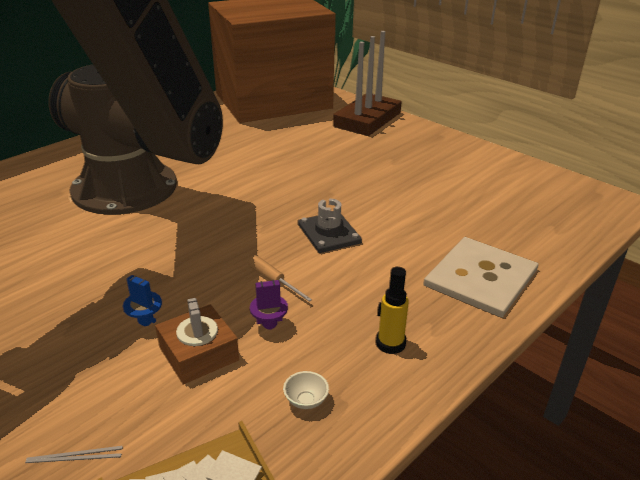

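View pics/t0.png

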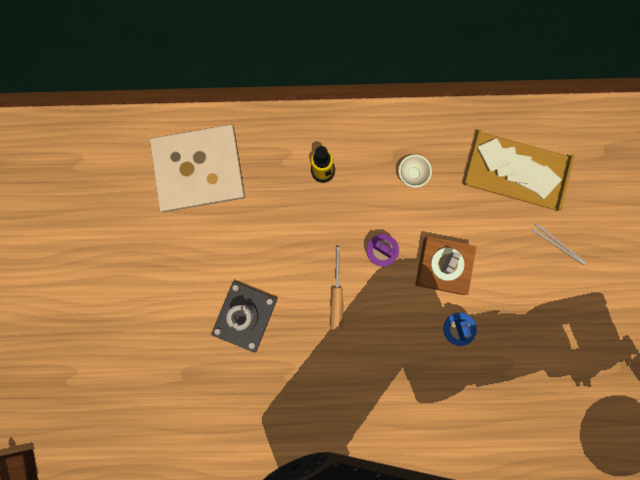

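The scene view shows three head-shaped things: the blue one at (143,300), top (459,328); the purple one at (268,302), top (382,249); and the steel and white one in the wooden rest at (197,325), top (448,263). By the description I choose the steel/white one. The mount is at (330,225), top (241,316); the pick lies between them at top (337,290); the dish is at top (415,171) and the torch at top (322,165).

Run:
```python
from h import *
L=lambda n:pickle.load(open(f'pics/{n}.pkl','rb'))
s,t=L('s0'),L('t0')
for n,a,b in [('disc',(197,330),(448,264)),('mountrim',(330,206),(239,317)),('blue',(143,303),(459,329)),('purple',(268,305),(382,249))]:
    print(n,tri([ray(s,*a),ray(t,*b)]).round(3))
for n,p in [('pick1',(338,247)),('pick2',(336,328)),('dish',(415,171)),('torch',(322,178))]: print(n,onz(t,*p,0.01).round(3))
A=cv2.resize(t['pixels'][215:345,400:500],None,fx=4,fy=4,interpolation=2)
B=cv2.resize(t['pixels'][265:365,190:290],None,fx=4,fy=4,interpolation=2)
B=cv2.copyMakeBorder(B,0,120,0,0,0)
cv2.imwrite('pics/c0.png',np.hstack([A,B])[:,:,::-1])
```

```text
disc [ 0.583 -0.214  0.054]
mountrim [0.487 0.201 0.069]
blue [ 0.453 -0.233  0.044]
purple [ 0.615 -0.086  0.049]
pick1 [0.625 0.003 0.01 ]
pick2 [0.458 0.011 0.01 ]
dish [ 0.782 -0.164  0.01 ]
torch [0.772 0.033 0.01 ]
```

View pics/c0.png

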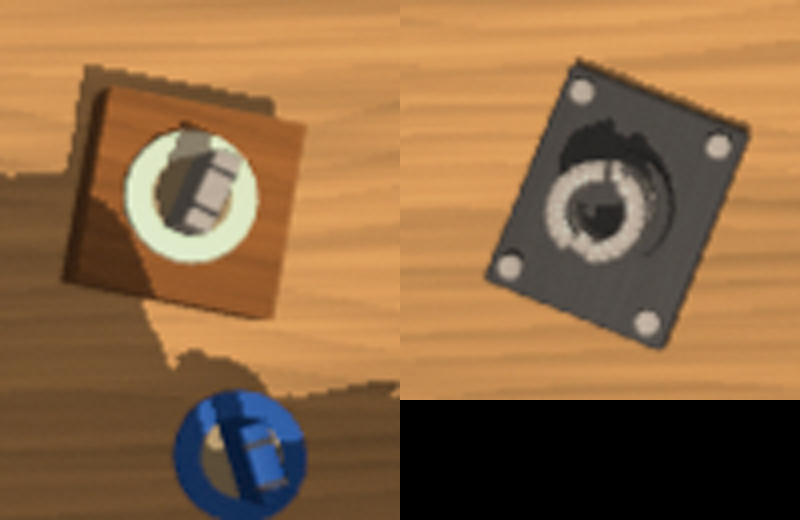

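The crop confirms it: a white disc with a steel grey bar in the wooden rest (bar top about (454,262) in the top view). The decoy below it is blue. The collar seems to have slots at upper right and lower left. I go over both with the wrist camera.

```bash
cat >> h.py <<'E'
from scipy.spatial.transform import Rotation as Ro
def dn(a): return (Ro.from_euler('z',a)*Ro.from_euler('x',np.pi)).as_rotvec()
E
python3 - <<'E'
from h import *
a=np.pi-0.366
for n,p in [('w1',(.583,-.214,.30)),('w2',(.623,-.194,.27)),('w3',(.487,.201,.28)),('w4',(.527,.201,.24))]:
    movep(p,dn(a if n in('w1','w2') else np.pi-.57)); c=snap('wrist',n); print(n,read_qpos().round(3),read_eef_pos().round(4),(-c['view'][:3,:3].T@c['view'][:3,3]).round(3),read_t())
ims=[cv2.resize(cv2.imread(f'pics/w{i}.png'),(400,300)) for i in (1,2,3,4)]
cv2.imwrite('pics/m.png',np.vstack([np.hstack(ims[:2]),np.hstack(ims[2:])]))
E
```

```text
w1 [-0.459  0.434  1.489 -0.     1.219 -1.662] [ 0.5827 -0.2148  0.2998] [ 0.511 -0.188  0.434] 1.8667
w2 [-0.404  0.505  1.448 -0.     1.189 -1.608] [ 0.6228 -0.1945  0.2698] [ 0.551 -0.168  0.403] 2.25
w3 [ 0.264  0.309  1.743 -0.     1.089 -0.735] [0.4876 0.2003 0.28  ] [0.422 0.241 0.414] 3.8417
w4 [ 0.246  0.404  1.71   0.     1.029 -0.754] [0.5271 0.2005 0.2398] [0.463 0.241 0.373] 4.2333
```

View pics/m.png

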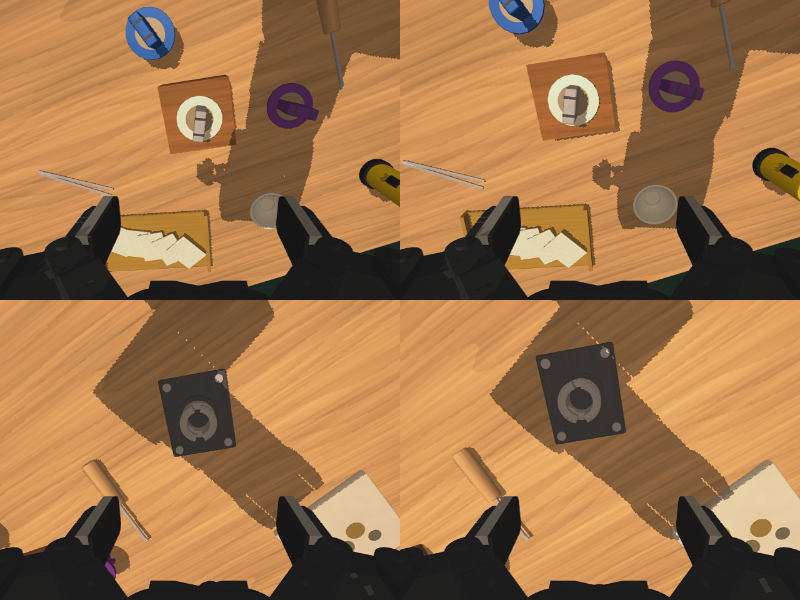

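The wrist views show the steel/white head at about (200,118) and (572,102) in the half-scale mosaic. The mount is at (198,415) and (579,398), with slots visible as gaps in the collar ring. Next: enlarged crops and masks.

Run:
```python
from h import *
L=lambda n:pickle.load(open(f'pics/{n}.pkl','rb'))
C={i:L(f'w{i}') for i in (1,2,3,4)}
s=640/400
boxes={1:(200,118),2:(172,102),3:(198,115),4:(179,98)}
ims=[];cen={}
for i in (1,2,3,4):
    p=C[i]['pixels'];u,v=[int(q*s) for q in boxes[i]];u0,v0=u-60,v-45
    cr=p[v0:v0+90,u0:u0+120]
    if i<3:
        m=((cr.min(2)>140)).astype(np.uint8)
        cs=max(cv2.findContours(m,0,1)[0],key=cv2.contourArea); h=cv2.convexHull(cs)
        e=cv2.fitEllipse(h); c=(e[0][0]+u0,e[0][1]+v0); cen[i]=c; print(i,c,e[1],onz(C[i],*c,.056).round(4))
    im=cv2.resize(cr,(400,300),interpolation=2)
    if i>2: im=np.clip(im.astype(int)*1.8,0,255).astype(np.uint8)
    cv2.putText(im,f'{u0},{v0}',(5,295),0,.5,(255,255,255));ims.append(im)
print(tri([ray(C[1],*cen[1]),ray(C[2],*cen[2])]).round(4))
cv2.imwrite('pics/m2.png',np.vstack([np.hstack(ims[:2]),np.hstack(ims[2:])])[:,:,::-1])
```

```text
1 (318.7692642211914, 189.30416870117188) (72.55088806152344, 72.66474914550781) [ 0.5814 -0.2133  0.056 ]
2 (277.114559173584, 159.39504623413086) (79.48731231689453, 82.43646240234375) [ 0.581 -0.213  0.056]
[ 0.581  -0.213   0.0573]
```

View pics/m2.png

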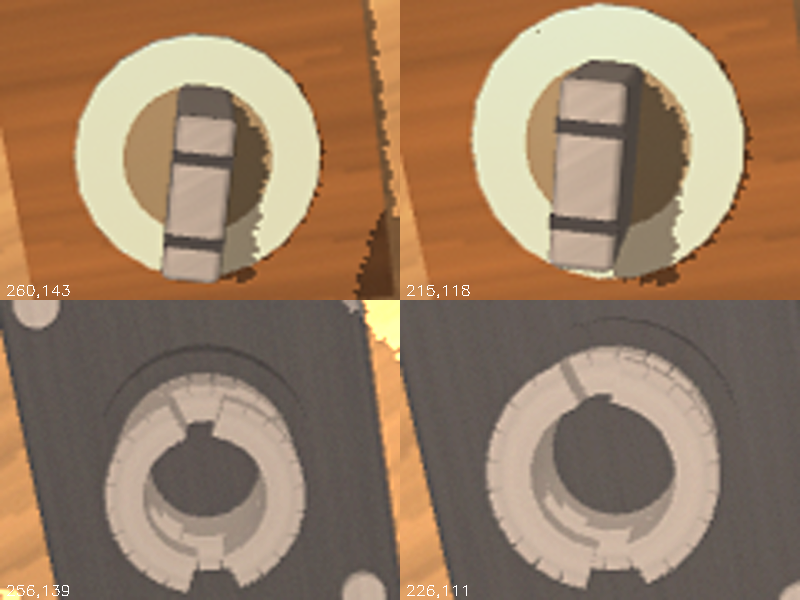

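In the enlarged view the steel bar top is centred at (199,198) in crop 1 and (190,174) in crop 2. The collar mouth is centred at (204,493) in crop 3, with slot centres at about (197,414) and (211,572), and at (603,475) in crop 4.

Run:
```python
from h import *
L=lambda n:pickle.load(open(f'pics/w{n}.pkl','rb'))
C={i:L(i) for i in (1,2,3,4)}
O={1:(260,143,0,0),2:(215,118,400,0),3:(256,139,0,300),4:(226,111,400,300)}
def px(i,x,y): o=O[i]; return o[0]+(x-o[2])*.3-.35, o[1]+(y-o[3])*.3-.35
b={1:[(206.5,117.5),(192,278.5)],2:[(595.5,81.5),(583.5,267)]}
T=lambda i,p,j,q: tri([ray(C[i],*px(i,*p)),ray(C[j],*px(j,*q))])
E=[T(1,b[1][k],2,b[2][k]) for k in (0,1)];print('bar ends',np.round(E,4),np.mean(E,0).round(4))
for i in (1,2):
    e=[onz(C[i],*px(i,*p),.106) for p in b[i]];d=e[0]-e[1];print(np.mean(e,0).round(4),np.linalg.norm(d),np.arctan2(d[1],d[0]))
print('rim',T(3,(204.5,493),4,(603.5,475)).round(4), onz(C[3],*px(3,204.5,493),.074).round(4),onz(C[4],*px(4,603.5,475),.074).round(4))
for i,ps in [(3,[(197,414),(211,572)]),(4,[(588,376),(613,570)])]:
    e=[onz(C[i],*px(i,*p),.074) for p in ps];d=e[0]-e[1];print('slot',np.mean(e,0).round(4),np.linalg.norm(d),np.arctan2(d[1],d[0]))
# foot axis from dark mask top cam
for i in (3,4):
    p=C[i]['pixels'].astype(int);m=((p.max(2)<110)&(p.max(2)-p.min(2)<14)).astype(np.uint8)
    m[300:]=0;m=cv2.morphologyEx(m,cv2.MORPH_CLOSE,np.ones((15,15)))
    cs=max(cv2.findContours(m,0,1)[0],key=cv2.contourArea);r=cv2.minAreaRect(cs);B=np.array([onz(C[i],*q,.014) for q in cv2.boxPoints(r)])
    print(B.mean(0).round(4),[(round(np.linalg.norm(v),4),round(np.arctan2(v[1],v[0]),3)) for v in (B[1]-B[0],B[2]-B[1])])
```

```text
bar ends [[ 0.5653 -0.205   0.1016]
 [ 0.5999 -0.2219  0.1038]] [ 0.5826 -0.2134  0.1027]
[ 0.5819 -0.2132  0.106 ] 0.038577788362011985 2.68857811589789
[ 0.5823 -0.213   0.106 ] 0.03849649940197185 2.6804226801270397
rim [0.4859 0.2003 0.0666] [0.4845 0.2014 0.074 ] [0.4854 0.201  0.074 ]
slot [0.4847 0.2012 0.074 ] 0.03897176213298838 2.658374036783104
slot [0.4851 0.2006 0.074 ] 0.04017565199067613 2.6786340675997327
[0.4843 0.2007 0.014 ] [(np.float64(0.0977), np.float64(1.16)), (np.float64(0.1182), np.float64(-0.369))]
[0.4855 0.2009 0.014 ] [(np.float64(0.0977), np.float64(1.174)), (np.float64(0.1181), np.float64(-0.358))]
```

Run:
```python
from h import *
a=2.684
movep((.5818,-.2132,.20),dn(a)); move_l((.5818,-.2132,.076),.08,guard=8) and print('touched')
print(read_eef_pos().round(4)); close_gripper(50); wait(.2)
p=read_eef_pos();print(p.round(4),read_grip_width(),read_grasp_force(),read_contact_force().round(2))
f0=read_contact_force(); move_l((.5818,-.2132,.20),.08); wait(.3)
print(read_grip_width(),(read_contact_force()-f0).round(2),read_wrist_torque().round(3))
move_l((.4849,.2009,.20),.15); 
movep((.4849,.2009,.20),dn(2.668)); wait(.3)
c=snap('wrist','w5');snap('scene','s5');print(read_contact_force().round(2),read_wrist_torque().round(3),read_eef_pos().round(4),read_qpos().round(3),read_t())
w=cv2.imread('pics/w5.png');s=cv2.imread('pics/s5.png')[60:260,230:430]
cv2.imwrite('pics/m5.png',np.hstack([cv2.resize(w,(533,400)),cv2.resize(s,(267,267)) if 0 else cv2.copyMakeBorder(cv2.resize(s,(267,267)),0,133,0,0,0)]))
```

```text
[ 0.582  -0.2133  0.0765]
[ 0.5818 -0.2132  0.0761] 0.014105744283793301 49.91472244262695 [-0.3   0.25  1.89]
0.013527818318019235 [-0.07 -0.04 -5.15] [ 0.016 -0.055  0.027]
[ 0.74 -0.38 -1.89] [-0.004 -0.022  0.021] [0.4849 0.2009 0.2   ] [ 0.267  0.397  1.849 -0.     0.895 -0.83 ] 13.9667
```

View pics/m5.png

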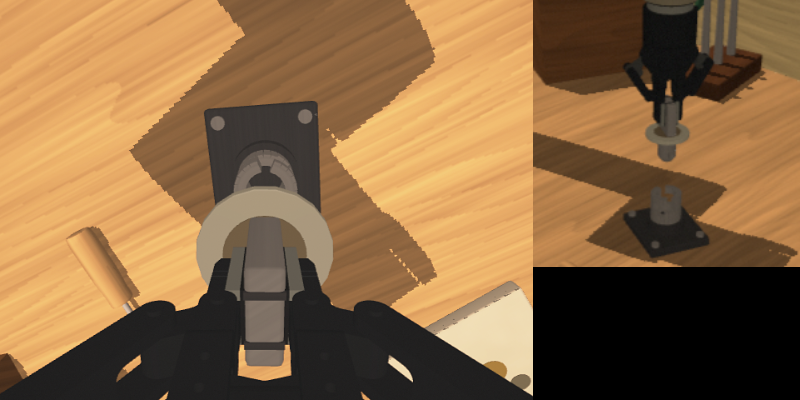

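The head hangs upright between the pads: disc at (265,250) in the wrist picture, collar mouth just beyond it. I go down by feel.

```bash
cat >> h.py <<'E'
OFF=.0049
def st(m,f0): print(m,'hb',(read_eef_pos()+[0,0,OFF]).round(4),'dF',(read_contact_force()-f0).round(2),'M',read_wrist_torque().round(3),'w',round(read_grip_width(),4),'t',round(read_t(),2))
E
python3 - <<'E'
from h import *
x,y=.4849,.2009
f0=read_contact_force(); np.save('f0.npy',f0)
move_l((x,y,.150-OFF),.1,guard=6); st('above',f0)
h=move_l((x,y,.1122-OFF),.012,guard=5); st(h,f0); wait(.2); st('settled',f0)
E
```

```text
above hb [0.4851 0.201  0.1503] dF [-1.08 -0.03 -0.3 ] M [ 0.015  0.039 -0.033] w 0.0136 t 14.67
False hb [0.4849 0.2009 0.1122] dF [-0.3   1.95 -0.23] M [ 0.383 -0.172 -0.038] w 0.0135 t 17.97
settled hb [0.4849 0.2009 0.1122] dF [-0.07  1.92  0.54] M [ 0.373 -0.158 -0.016] w 0.0133 t 18.17
```

Run:
```python
from h import *
f0=np.load('f0.npy'); x,y=.4849,.2012
h=move_l((x,y,.1085-OFF),.008,guard=5); st(h,f0); z=read_eef_pos()[2]
move_l((x,y,z+.0015),.01); st('up',f0)
h=move_l((x,y,z+.0015),.03,rot=dn(2.668-.1),guard=6); st(h,f0); r=Ro.from_rotvec(read_orientation()).as_matrix();print(np.arctan2(r[1,0],r[0,0]))
snap('scene','s6'); cv2.imwrite('pics/c6.png',cv2.resize(cv2.imread('pics/s6.png')[130:260,260:400],None,fx=4,fy=4,interpolation=2))
```

```text
True hb [0.485  0.201  0.1118] dF [-0.93 -0.21  7.18] M [0.105 0.111 0.026] w 0.0134 t 18.41
up hb [0.4848 0.2011 0.1132] dF [-0.18  0.54 -0.47] M [ 0.216 -0.037 -0.001] w 0.0134 t 18.75
False hb [0.4847 0.2011 0.1131] dF [-1.32  0.05 -0.89] M [ 0.013 -0.007  0.029] w 0.0133 t 19.0
2.570557886540439
```

View pics/c6.png

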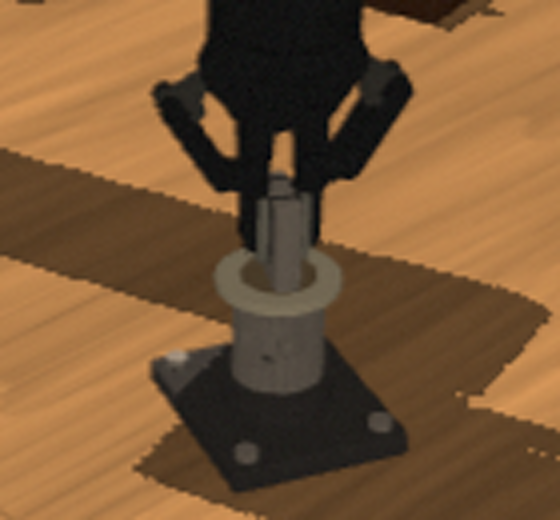

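The picture shows the disc sitting just above the collar at (280,280), and the sill was felt at 0.112 m. Next I turn clockwise in small steps, probing down for the notch.

Run:
```python
from h import *
f0=np.load('f0.npy'); x,y=.4849,.2012; zs=.1118-OFF; zu=zs+.0012; a=2.668
for d in [.2,.3,.4,.5,.56,.62,.68,.74,.80,.86,.92,.98,1.04]:
    h=move_l((x,y,zu),.03,rot=dn(a-d),guard=6); M=read_wrist_torque()
    if h or abs(M[2])>.35: st(('turn stop',d),f0); break
    if d<.55: continue
    h=move_l((x,y,zs-.0025),.01,guard=4); z=read_eef_pos()[2]+OFF
    st((d,h),f0)
    if z<.1105: break
    move_l((x,y,zu),.02)
```

```text
(0.56, True) hb [0.485  0.2012 0.1115] dF [-1.49 -0.3   6.98] M [-0.033  0.111  0.032] w 0.0137 t 20.57
(0.62, True) hb [0.4849 0.2012 0.1111] dF [-1.33 -0.14  5.05] M [ 0.082 -0.014 -0.002] w 0.0134 t 21.36
(0.68, False) hb [0.4851 0.2013 0.1093] dF [ 1.22  0.77 -1.46] M [ 0.191 -0.334  0.042] w 0.0135 t 22.39
```

Run:
```python
from h import *
f0=np.load('f0.npy'); x,y=.4849,.2012; a=2.668
h=move_l((x,y,.1093-OFF),.02,rot=dn(a-.73),guard=6); st(h,f0)
h=move_l((x,y,.1040-OFF),.008,guard=5); st(h,f0)
```

```text
False hb [0.4851 0.2012 0.1094] dF [ 1.93  1.36 -1.76] M [ 0.124 -0.483  0.038] w 0.0132 t 22.64
True hb [0.4853 0.2013 0.1049] dF [-0.7  -0.13  5.71] M [-0.07  -0.007  0.089] w 0.0136 t 23.21
```

Flush on the rim at 0.105 m. Now I release, withdraw and check.

Run:
```python
from h import *
open_jaws(); wait(.3); p=read_eef_pos(); move_l((p[0],p[1],.24),.08,guard=8) and print('caught')
wait(.2); print(read_eef_pos().round(4),read_grip_width(),read_t())
snap('scene','s7');c=snap('wrist','w7');t=snap('top','t7')
m=cv2.imread('pics/s7.png');w=cv2.imread('pics/w7.png')
u,v=proj(c,np.array([.4849,.2012,.08])).astype(int);v=max(v,80);u=max(u,107)
print(u,v)
cv2.imwrite('pics/m7.png',np.hstack([cv2.resize(m[140:260,250:410],(400,300)),cv2.resize(w[v-80:v+80,u-107:u+107],(400,300))]))
d=cv2.absdiff(cv2.imread('pics/t0.png'),cv2.imread('pics/t7.png')).max(2)
for n,(a,b) in dict(torch=(322,165),dish=(415,171)).items(): print(n,d[b-20:b+20,a-20:a+20].mean())
```

```text
[0.4856 0.2014 0.2398] 0.0856705543287058 26.3
316 214
torch 6.030625
dish 7.401875
```

View pics/m7.png

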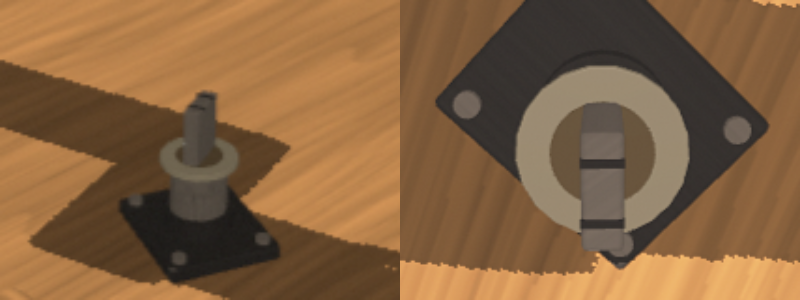

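The head stands upright and released, its disc flush on the collar (left crop (198,160), right crop (602,150)). The gripper is clear of it.

```bash
python3 -c "
from workcell import *
print(hand_in())"
```

```text
the job is handed in; nothing more can be done
None
```

The head is in the mount with its pins in the locking notches and the disc flush on the rim (head_bar at about 105 mm). It is released and was handed in at about 26 s, with the forces I read staying under 8 N and the pick, torch and dish untouched as far as I could see.

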